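# Select the thick cell's bay on a cell tester and hold the test key

### The job

Check the charge of the thick cell, the fattest of the four in the bench tester. Push the tab of the bay selector round from off, click by click, until it has clicked in at the dots of the bay in which that cell lies (the dots by each bay are the same as on the selector's scale); then press the round test key fully down so that the needle rises, and finish while still holding it down. Push and press only: the cells stay in their bays, and the battery pack and screwdriver beside the tester stay where they are.

Things in the scene. Friction and masses are not known exactly. Their poses are not given: they have to be found in the camera images.
- tester: Cell tester fixed to the bench: grey case 190x170 mm, top panel z 45 mm. Origin: middle of its underside; +x to the cell bays, y left, z up. In mm: bays 1, 2, 3, 4 at y 48, 16, -16, -48, cells along x at x 51, black cradle x 11..89, up to z 69; selector axis x -60, y -35; test key x -72, y 55; needle meter x -48..-8, y 31..77, up to z 54.
- selector (a joint): Bay selector's angle, rad, growing clockwise from above: 0 off (tab to tester +y), pi/4 bay 1 (one dot), pi/2 bay 2 (tab to tester +x), 3pi/4 bay 3, pi bay 4 (tab to -y); end stops just past off and bay 4. A sprung detent holds each click: about 6 N at the tab to leave it; past half way it snaps to the next. Dial 56 mm dia, top z 55 mm.
- tab (a point): Middle of the upper edge of the selector's upright black tab, 24 mm from the selector axis, 78 mm above the bench; the tab is 20 mm along the radius (14..34 mm from the axis), 7 mm thick, and stands 23 mm above the dial. It turns with the selector and points at the chosen dots.
- test_key (a joint): Travel of the test key, m: 0 up, 0.006 fully down. A spring brings it up; fully down takes about 5 N. The needle follows it.
- test_key_top (a point): Middle of the top of the round black test key, 24 mm dia, in a dark steel collar on the tester's panel, front left; pressed straight down.
- thick_cell: The thick cell: 26 mm thick, 66 mm long, green sleeve like the others, lying loose in one of the four bays, axis 65 mm above the bench. Origin: middle of its axis; x along the cell.
- cell_1: Cell 18 mm thick, 66 mm long, green sleeve, lying loose in one of the bays, axis 60 mm above the bench. Origin: middle of its axis; x along the cell.
- cell_2: Cell 18 mm thick, 66 mm long, green sleeve, lying loose in one of the bays, axis 60 mm above the bench. Origin: middle of its axis; x along the cell.
- cell_3: Cell 18 mm thick, 66 mm long, green sleeve, lying loose in one of the bays, axis 60 mm above the bench. Origin: middle of its axis; x along the cell.
- pack: Black battery pack 118x78x44 mm on the bench left of the tester, loose; a bystander. Origin: middle of its underside.
- driver: Blue screwdriver 170 mm long, 30 mm thick, lying loose in front of the tester; a bystander. Origin: middle of its underside.

How it is judged:
By the outcome, as a careful person would: the job done as asked, in the order asked, and still so for the second after the job is handed in, while the arm keeps its last pose, push and grip.
It also fails if it takes over 48 s, if anything falls off the work surface, if the arm or the gripper's body presses on something with over 40 N, if the wrist force passes 120 N, or if a joint passes its speed limit or range.

### The arm

A 6-joint arm with a two-finger parallel gripper is mounted at the origin on a cart in front of the work surface, level with it; the furniture and walls round the work are solid. World frame = base frame: x ahead of the robot, y to its left, z up, the work surface at z = 0. Lengths are in m, angles in degrees, forces in N, time in s.
With the tool pointing down it reaches from about 0.425 to 0.95 m from the base axis. Payload 14.7 kg.
Tool frame: the origin (TCP) lies midway between the tips of the shut fingers; the grasp point (between the pads) lies 19 mm behind it; z points along the fingers, y is the line along which they close (so a half turn about z gives the same grasp; the last joint's range is limited). The gripper opens to 85 mm and grips with 20 to 120 N. Pads are 22 mm wide; open, the fingers measure 114 mm over their backs; the gripper's body (76 mm by 85 mm) begins 54 mm behind the grasp point. The pads swing forward as they close: fully open they stand 13 mm farther back than shut.
Start: joints at [-70.107, 27.513, 91.461, -0, 61.026, -2.67], TCP at [0.249, -0.6, 0.231] pointing down, gripper open.
Joint ranges: [-157.49, 157.49], [-46.99, 117.5], [13.45, 153.17], [-89.5, 269.5], [5.16, 153.95], [-167.48, 167.48]. Speed limits (degrees/s): [108.29, 108.29, 136.94, 172.46, 172.46, 172.46].

### API

Orientations are given as a 3x3 rotation matrix whose columns are the frame's x, y, z axes.
In Python, from plant import env, viewer, ticket, status gives the robot as it stands (env), with the cameras (viewer), the job (ticket) and the readings (status).
- The arm moves only by the shell command python3 steer.py 'ROWS' [OPENING]. ROWS is rows parted by semicolons, their numbers by spaces, 1 to 12 of them, each of 6 numbers: dx, dy, dz in m, then a rotation vector rx, ry, rz in degrees; each row is the pose to reach, as a shift and turn from the pose commanded when the command began, along the tool's axes at that moment; what a row does not reach only later rows make up. A row lasts 1/10 s, in which the tool goes at most 0.05 m and 8.59 degrees, less where a joint would pass 70% of its speed; a pose out of reach is approached as far as the arm can. OPENING is the finger opening in m, set as the command begins (- or left out keeps the last). The fingers move at their own pace and stop on an object; the grip force is fixed at half the most. Time passes only in rows, so rows that do not move let the fingers close. It prints the time, the measured TCP pose, the force, the opening and the grip force at its end.
- status.observe(): the state, without advancing time (a new reading comes with each control period).
- viewer.grab_frame(name): name is "scene" or "top" or "wrist"; returns a dict with "frame" (480x640x3 uint8, blue, green, red), "fx", "fy", "cx", "cy" (pixels), "extrinsics" (4x4, takes a point from world to camera coordinates). Camera axes: x right, y down, z forward; pixel columns grow to the right and rows downward; lengths in m; the calibration is good to about 2 mm. A picture is of the moment at which its call begins. There is no depth.
- ticket.finish_job(): hands the job in; it is judged then, once.
The state is a dict: "time": time; "joints": joint angles; "joint_velocities": joint speeds; "tau": joint torques, N m; "eef_pos": TCP position; "ee_rot": TCP orientation; "wrist_force": force on the tool from outside, world axes, zero at the start; "moment": the same for the moment, N m; "finger_gap": finger opening in m; "grasp_force": force on a finger pad.
Only numpy, scipy, OpenCV 4.12 (cv2) and the standard library are available. Lean on these libraries where they do the work, as an engineer would, in place of code of your own. Each camera call takes 0.05 s, during which the arm holds its last target. There are 200 camera calls.

## Working session

There is one attempt and no reset: what is moved stays moved. The work goes in short steps, Python scripts to look and compute and a shell command to move; the robot and the scene stay as the last step left them, time stands still between calls to the robot, and variables do not carry over. Pictures are saved under pics/ and viewed, at most 10 in all, crops included, and the job is handed in when it is done.

```bash
ls; mkdir -p pics; python3 - <<'E'
from plant import env, viewer, ticket, status
import cv2,pickle
d={}
for n in("top","scene"):
    f=viewer.grab_frame(n);d[n]=f;cv2.imwrite(f"pics/{n}0.png",f["frame"])
    print(n,f["fx"],f["fy"],f["cx"],f["cy"],f["extrinsics"].round(4).tolist())
pickle.dump(d,open("f.pkl","wb"))
o=status.observe();print(o["time"],o["eef_pos"],o["ee_rot"],o["finger_gap"])
E
```

```text
pics
plant.py
steer.py
top 482.60897483530016 482.60897483530016 313.74998091434986 234.60792393774503 [[0.0069, -1.0, -0.0005, -0.3411], [-0.9902, -0.0067, -0.1395, 0.4707], [0.1395, 0.0014, -0.9902, 0.8414], [0.0, 0.0, 0.0, 1.0]]
scene 522.0606749164052 522.0606749164052 328.1955051274355 233.75073525827824 [[0.7168, -0.697, -0.0175, -0.5757], [-0.3282, -0.3151, -0.8905, 0.0973], [0.6152, 0.6441, -0.4546, 0.8151], [0.0, 0.0, 0.0, 1.0]]
0.1 [ 0.24928786 -0.59991872  0.23075052] [[ 9.23476407e-01  3.83655064e-01 -3.43543853e-04]
 [ 3.83655212e-01 -9.23475870e-01  9.97621906e-04]
 [ 6.54882378e-05 -1.05308268e-03 -9.99999443e-01]] 0.08513107539051655
```

View pics/top0.png

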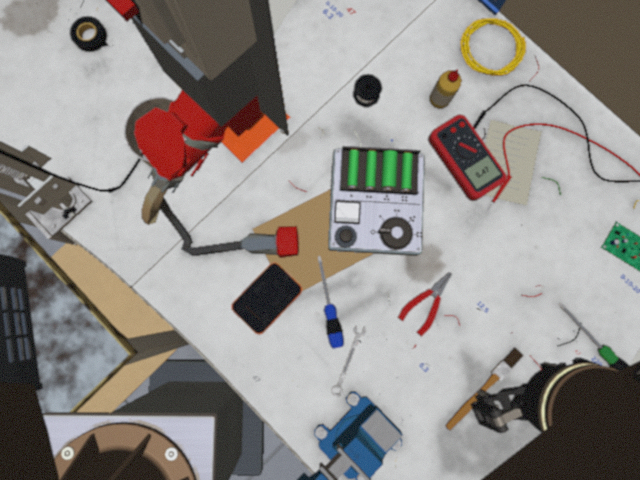

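View pics/scene0.png

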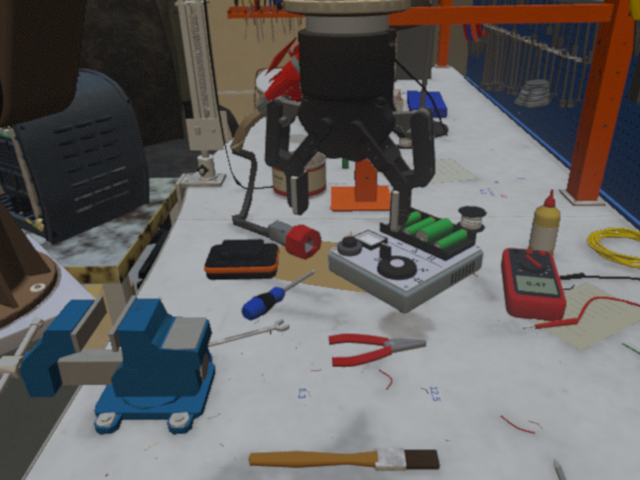

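The top view shows the tester at columns 330–425, rows 147–253. The cells are at its upper edge, the selector near (397,233) and the key near (346,236). I'll enlarge that area.

```bash
python3 - <<'E'
import cv2,pickle
d=pickle.load(open("f.pkl","rb"))
c=d["top"]["frame"][140:262,322:434]
cv2.imwrite("pics/topc.png",cv2.resize(c,None,fx=4.9,fy=4.9,interpolation=cv2.INTER_CUBIC))
E
```

```text
(no output)
```

View pics/topc.png

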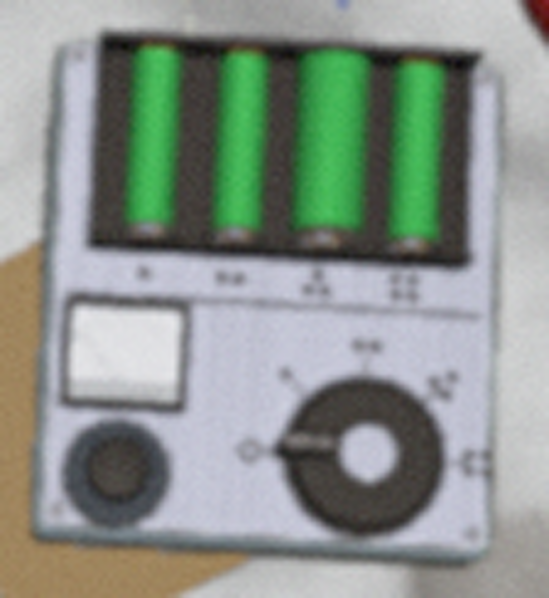

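The thick cell is third from the left, so it's in bay 3 (three dots) and the target is 3π/4. The tab points left, at off. Next I'll fit the tester pose from the meter corners, dial and case corners.

```bash
cat > h.py <<'E'
import numpy as np,cv2,pickle
def proj(f,P):
    P=np.atleast_2d(P);E=f["extrinsics"];c=P@E[:3,:3].T+E[:3,3]
    return np.c_[f["fx"]*c[:,0]/c[:,2]+f["cx"],f["fy"]*c[:,1]/c[:,2]+f["cy"]]
def toW(p,P):
    P=np.atleast_2d(P).astype(float)/1000;c,s=np.cos(p[2]),np.sin(p[2])
    return np.c_[p[0]+c*P[:,0]-s*P[:,1],p[1]+s*P[:,0]+c*P[:,1],P[:,2]]
E
python3 - <<'E'
from h import *
from scipy.optimize import least_squares
f=pickle.load(open("f.pkl","rb"))["top"]
M=np.array([[-8,77,54],[-8,31,54],[-48,31,54],[-48,77,54],[-60,-35,55],[-72,55,55],[95,85,45],[95,-85,45],[-95,85,45],[-95,-85,45]])
px=np.array([[68,298],[187,303],[183,408],[62,403],[365,455],[118,467],[60,42],[499,70],[35,538],[490,550]])
uv=(px+.5)/4.9-.5+[322,140]
r=least_squares(lambda p:(proj(f,toW(p,M))-uv).ravel(),[.6,-.4,0],loss="soft_l1")
print(r.x,np.degrees(r.x[2]));print(r.fun.reshape(-1,2).round(2))
np.save("p.npy",r.x)
p=r.x
a=np.arange(5)*np.pi/4
tabs=np.c_[-60+24*np.sin(a),-35+24*np.cos(a),a*0+78]
print("tabs",toW(p,tabs).round(4));print("key",toW(p,[-72,55,55]))
from plant import env, viewer, ticket, status
o=status.observe();R=o["ee_rot"]
print(o["time"])
# overlay check in scene
im=pickle.load(open("f.pkl","rb"))["scene"];g=im["frame"].copy()
for q in proj(im,toW(p,np.r_[M,tabs[:1]])):cv2.circle(g,tuple(int(v*8) for v in q),12,(0,0,255),-1,cv2.LINE_AA,3)
cv2.imwrite("pics/ov.png",cv2.resize(g[190:320,310:500],None,fx=4,fy=4))
E
```

```text
[ 0.53691754 -0.45194187 -0.04532368] -2.5968558339456713
[[-0.91 -0.24]
 [ 0.55  0.06]
 [ 0.49  0.72]
 [-0.73  0.41]
 [ 0.48 -0.35]
 [-0.31  1.3 ]
 [-1.25 -2.18]
 [ 1.91 -3.23]
 [-1.14 -0.51]
 [ 1.61  2.  ]]
tabs [[ 0.4765 -0.4602  0.078 ]
 [ 0.4931 -0.468   0.078 ]
 [ 0.4994 -0.4853  0.078 ]
 [ 0.4916 -0.5019  0.078 ]
 [ 0.4743 -0.5082  0.078 ]]
key [[ 0.46748343 -0.39373616  0.055     ]]
0.1
```

View pics/ov.png

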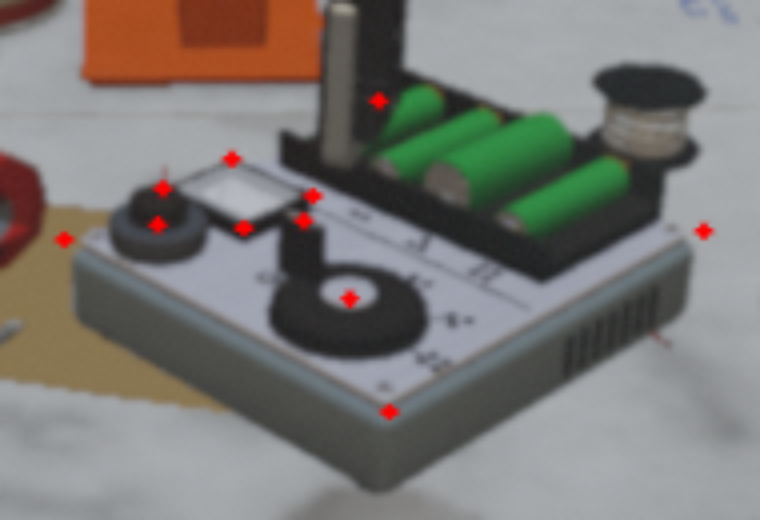

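Fit is good, with the overlay on the dial, tab and meter within about 1 px. The key top stands higher, at around z 65–70 mm. My plan is to shut the fingers, swing the tab round with the tool turning alongside it, then press the key.

```bash
cat > go.py <<'E'
# usage: go.py x y z(mm, tester) a(deg selector-like angle: tool x radial) -> row in tool axes
import sys;from h import *
from plant import env, viewer, ticket, status
from scipy.spatial.transform import Rotation as S
p=np.load("p.npy");o=status.observe();R=np.array(o["ee_rot"])
v=np.array(sys.argv[1:],float).reshape(-1,4)
for x,y,z,a in v:
    t=toW(p,[x,y,z])[0];g=p[2]+np.pi/2-np.radians(a);c,s=np.cos(g),np.sin(g)
    T=np.array([[c,s,0],[s,-c,0],[0,0,-1]])
    print((R.T@(t-o["eef_pos"])).round(4),S.from_matrix(R.T@T).as_rotvec(degrees=True).round(2))
E
cat > push.py <<'E'
# usage: push.py off a... : tool pose pushing with TCP 'off' mm behind tab plane at angle a, z 61
import sys,subprocess,numpy as np
off=float(sys.argv[1]);A=[]
for a in map(float,sys.argv[2:]):
    r=np.radians(a);A+=[-60+24*np.sin(r)-off*np.cos(r),-35+24*np.cos(r)+off*np.sin(r),61,a]
print(subprocess.run(["python3","go.py"]+[str(v) for v in A],capture_output=True,text=True).stdout)
E
python3 go.py -90 -11 130 0
R='0.236 -0.0545 0.1008 0 0 -64.8'; python3 steer.py '0.236 -0.0545 0.1008 0 0 -64.8;0.236 -0.0545 0.1008 0 0 -64.8;0.236 -0.0545 0.1008 0 0 -64.8;0.236 -0.0545 0.1008 0 0 -64.8;0.236 -0.0545 0.1008 0 0 -64.8;0.236 -0.0545 0.1008 0 0 -64.8;0.236 -0.0545 0.1008 0 0 -64.8;0.236 -0.0545 0.1008 0 0 -64.8;0.236 -0.0545 0.1008 0 0 -64.8;0.236 -0.0545 0.1008 0 0 -64.8;0.236 -0.0545 0.1008 0 0 -64.8' 0
python3 go.py -90 -11 61 0
python3 - <<'E'
from plant import env, viewer, ticket, status;import cv2
cv2.imwrite("pics/s1.png",viewer.grab_frame("scene")["frame"][130:350,250:520].repeat(2,0).repeat(2,1))
E
```

```text
time: 1.2
eef_pos: [0.4463, -0.4594, 0.1305]
ee_rot: [[0.048, 0.999, -0.0], [0.999, -0.048, 0.0], [0.0, -0.0, -1.0]]
wrist_force: [0.2, -0.1, -0.1]
finger_gap: -0.0002
grasp_force: 0.0
[0.0006 0.0002 0.0695] [-0.   -0.   -0.18]
```

View pics/s1.png

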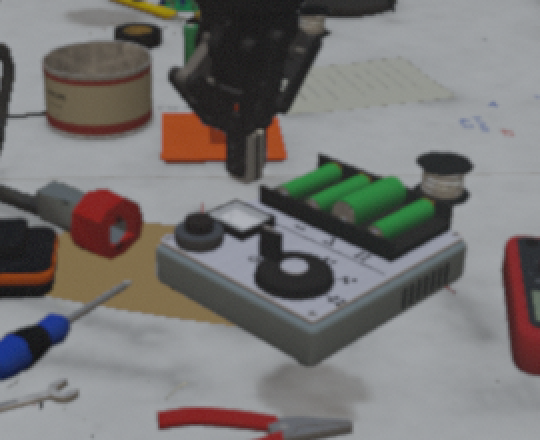

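The shut fingertips (about (374,220) in the full image) hang over the panel behind the tab, clear of the key. Next I descend and creep in the push direction, which is tool +y.

```bash
python3 steer.py '0.0006 0 0.04 0 0 0;0.0006 0 0.0695 0 0 0;0.0006 0 0.0695 0 0 0'
python3 steer.py '0 0.004 0 0 0 0;0 0.008 0 0 0 0;0 0.010 0 0 0 0;0 0.010 0 0 0 0'
python3 steer.py '0 0.002 0 0 0 0;0 0.004 0 0 0 0;0 0.004 0 0 0 0'
```

```text
time: 1.55
eef_pos: [0.4446, -0.4569, 0.0576]
ee_rot: [[0.047, 0.999, -0.004], [0.999, -0.047, 0.004], [0.004, -0.004, -1.0]]
wrist_force: [-0.6, 0.6, -0.4]
finger_gap: -0.0002
grasp_force: 0.0
time: 1.95
eef_pos: [0.4574, -0.4598, 0.0623]
ee_rot: [[0.046, 0.999, 0.001], [0.999, -0.046, -0.002], [-0.001, 0.001, -1.0]]
wrist_force: [0.5, 0.8, 1.0]
finger_gap: -0.0004
grasp_force: 0.0
time: 2.25
eef_pos: [0.4606, -0.4594, 0.0611]
ee_rot: [[0.046, 0.999, -0.0], [0.999, -0.046, -0.0], [-0.0, -0.0, -1.0]]
wrist_force: [-0.7, -0.1, 0.9]
finger_gap: -0.0006
grasp_force: 0.2
```

```bash
for i in 1 2; do :; done
python3 steer.py '0 0.001 0 0 0 0;0 0.002 0 0 0 0;0 0.002 0 0 0 0'|grep -E "eef|force"
python3 steer.py '0 0.001 0 0 0 0;0 0.002 0 0 0 0;0 0.002 0 0 0 0'|grep -E "eef|force"
python3 steer.py '0 0.001 0 0 0 0;0 0.002 0 0 0 0;0 0.002 0 0 0 0'|grep -E "eef|force"
```

```text
eef_pos: [0.4617, -0.4593, 0.0609]
wrist_force: [-7.9, 0.4, 4.5]
grasp_force: 3.5
eef_pos: [0.4633, -0.4591, 0.0608]
wrist_force: [-8.9, 2.0, 4.5]
grasp_force: 4.6
eef_pos: [0.465, -0.4591, 0.0607]
wrist_force: [-10.7, 1.4, 6.8]
grasp_force: 5.2
```

Contact is at about x 0.4615, which puts the TCP 15 mm behind the tab plane. Now I'll work out the arc.

```bash
python3 push.py 15 8 16 24 32 40
```

```text
[ 0.0012  0.     -0.0002] [-0.15 -0.08  7.96]
[ 0.0026  0.0037 -0.0003] [-0.15 -0.07 15.96]
[ 0.0034  0.0076 -0.0003] [-0.16 -0.06 23.96]
[ 0.0037  0.0115 -0.0003] [-0.16 -0.04 31.96]
[ 0.0034  0.0155 -0.0003] [-1.700e-01 -3.000e-02  3.996e+01]
```

```bash
python3 steer.py '0.0006 0 0 0 0 4;0.0012 0.0005 0 0 0 8;0.002 0.002 0 0 0 12;0.0026 0.0037 0 0 0 16;0.003 0.0056 0 0 0 20;0.0034 0.0076 0 0 0 24;0.0036 0.0095 0 0 0 28;0.0037 0.0115 0 0 0 32;0.0036 0.0135 0 0 0 36;0.0036 0.0135 0 0 0 36'|grep -E "eef|force"
python3 push.py 15 36 42 48 54 60 66 72 78 84
python3 - <<'E'
from plant import env, viewer, ticket, status;import cv2
cv2.imwrite("pics/t1.png",cv2.resize(viewer.grab_frame("top")["frame"][140:262,322:434],None,fx=4,fy=4))
E
```

```text
eef_pos: [0.4797, -0.4558, 0.0607]
wrist_force: [-2.6, 3.3, 3.0]
grasp_force: 2.5
[-0.0009 -0.0006 -0.0003] [-0.11 -0.02 -0.19]
[ 0.0006  0.0019 -0.0003] [-0.11 -0.02  5.81]
[ 0.0017  0.0047 -0.0003] [-1.100e-01 -1.000e-02  1.181e+01]
[ 0.0026  0.0075 -0.0003] [-1.100e-01 -1.000e-02  1.781e+01]
[ 0.0032  0.0104 -0.0003] [-0.11 -0.   23.81]
[ 0.0035  0.0134 -0.0003] [-1.200e-01  1.000e-02  2.981e+01]
[ 0.0034  0.0163 -0.0003] [-1.200e-01  1.000e-02  3.581e+01]
[ 0.0031  0.0193 -0.0003] [-1.200e-01  2.000e-02  4.181e+01]
[ 0.0024  0.0221 -0.0003] [-1.200e-01  2.000e-02  4.781e+01]
```

View pics/t1.png

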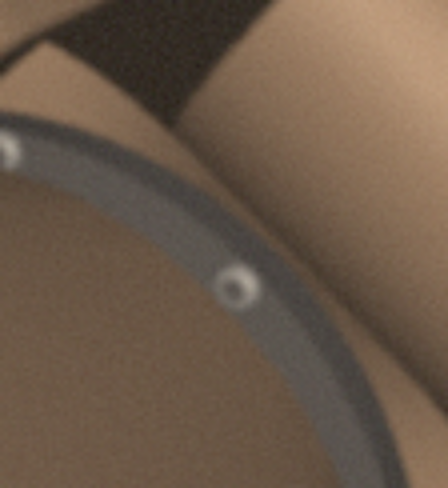

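The arm blocks the top view, so I'll use the scene camera instead. Next is the push to about 81°.

```bash
python3 steer.py '0.0006 0.0019 0 0 0 6;0.0017 0.0047 0 0 0 12;0.0022 0.006 0 0 0 15;0.0026 0.0075 0 0 0 18;0.003 0.009 0 0 0 21;0.0032 0.0104 0 0 0 24;0.0035 0.0134 0 0 0 30;0.0034 0.0163 0 0 0 36;0.0031 0.0193 0 0 0 42;0.0028 0.0207 0 0 0 45;0.0028 0.0207 0 0 0 45'|grep -E "eef|force"
python3 push.py 15 81 88 94 100 106 112 118 124 130
python3 - <<'E'
from plant import env, viewer, ticket, status;import cv2
cv2.imwrite("pics/s2.png",cv2.resize(viewer.grab_frame("scene")["frame"][180:310,320:500],None,fx=3.5,fy=3.5,interpolation=cv2.INTER_CUBIC))
E
```

```text
eef_pos: [0.4977, -0.4663, 0.0606]
wrist_force: [-1.2, 7.1, 2.5]
grasp_force: 3.4
[-0.0001  0.0003 -0.0004] [-0.13  0.06 -0.18]
[ 0.0015  0.0033 -0.0004] [-0.12  0.06  6.82]
[ 0.0026  0.0061 -0.0004] [-0.12  0.07 12.82]
[ 0.0035  0.0089 -0.0004] [-0.12  0.08 18.82]
[ 0.004   0.0118 -0.0004] [-0.11  0.08 24.82]
[ 0.0042  0.0148 -0.0005] [-0.11  0.09 30.82]
[ 0.0041  0.0178 -0.0005] [-0.1   0.1  36.82]
[ 0.0037  0.0207 -0.0005] [-0.1   0.1  42.82]
[ 0.003   0.0236 -0.0005] [-0.09  0.11 48.82]
```

View pics/s2.png

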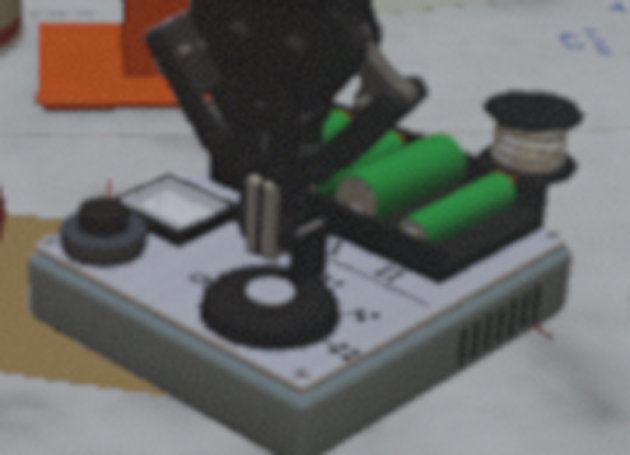

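The tab, at about (308,250) in the crop, is at the two-dot position and the finger sits behind it. I push on to about 126°.

```bash
python3 steer.py '0.0015 0.0033 0 0 0 7;0.0026 0.0061 0 0 0 13;0.003 0.0075 0 0 0 16;0.0035 0.0089 0 0 0 19;0.0038 0.0104 0 0 0 22;0.004 0.0118 0 0 0 25;0.0042 0.0148 0 0 0 31;0.0041 0.0178 0 0 0 37;0.0037 0.0207 0 0 0 43;0.0036 0.0212 0 0 0 44;0.0036 0.0212 0 0 0 44'|grep -E "time|eef|force"
python3 steer.py '0 -0.005 0 0 0 0;0 -0.012 0 0 0 0;0 -0.02 0 0 0 0;0 -0.02 0 0 0 0'|grep -E "eef|force"
python3 steer.py '0 -0.01 -0.03 0 0 0;0 -0.03 -0.06 0 0 0;0 -0.03 -0.06 0 0 0'|grep -E "eef|force"
python3 - <<'E'
from plant import env, viewer, ticket, status;import cv2
cv2.imwrite("pics/s3.png",cv2.resize(viewer.grab_frame("scene")["frame"][180:310,320:500],None,fx=3.5,fy=3.5,interpolation=cv2.INTER_CUBIC))
E
python3 go.py -72 55 90 60
```

```text
time: 6.45
eef_pos: [0.5039, -0.4872, 0.0605]
wrist_force: [1.5, 4.2, -1.1]
grasp_force: 1.9
eef_pos: [0.517, -0.4712, 0.061]
wrist_force: [0.0, -0.1, 0.1]
grasp_force: 0.0
eef_pos: [0.5375, -0.4486, 0.1252]
wrist_force: [0.4, 0.1, 0.6]
grasp_force: 0.0
[-0.0881 -0.0016  0.0329] [  0.14  -0.19 -64.96]
```

View pics/s3.png

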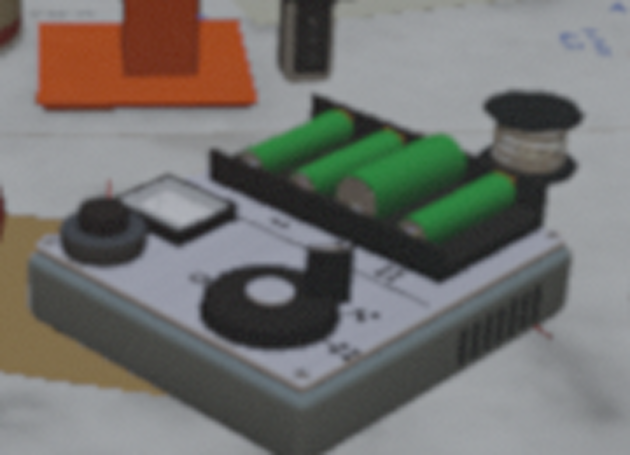

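The tab's upper edge is at about crop (328,252). I'll compare that with the projection for each click before moving on.

```bash
python3 - <<'E'
from h import *
f=pickle.load(open("f.pkl","rb"))["scene"];p=np.load("p.npy")
for a in(45,90,112,135,180):
    r=np.radians(a);q=[[-60+R*np.sin(r),-35+R*np.cos(r),z] for R,z in((14,78),(34,78),(34,55))]
    print(a,((proj(f,toW(p,q))-[320,180])*3.5).round(0).tolist())
for z in(60,65,70,75):print(z,(proj(f,toW(p,[-72,55,z]))-[320,180])*3.5)
E
```

```text
45 [[270.0, 231.0], [267.0, 209.0], [265.0, 255.0]]
90 [[294.0, 236.0], [325.0, 220.0], [322.0, 267.0]]
112 [[302.0, 241.0], [345.0, 232.0], [341.0, 280.0]]
135 [[306.0, 247.0], [354.0, 248.0], [351.0, 296.0]]
180 [[298.0, 259.0], [335.0, 276.0], [332.0, 325.0]]
60 [[101.55386225 220.38866436]]
65 [[101.56044691 210.55129295]]
70 [[101.5670682  200.65919999]]
75 [[101.57372643 190.7119276 ]]
```

The edges at (306,250)–(352,250) and the base at (350,300) match 135° exactly, so it has clicked in at bay 3. The key top is at z ≈ 66 mm. Now I move over the key.

```bash
python3 steer.py '-0.044 0 0 0 0 -30;-0.0881 -0.0016 0.02 0 0 -65;-0.0881 -0.0016 0.0329 0 0 -65;-0.0881 -0.0016 0.0329 0 0 -65;-0.0881 -0.0016 0.0329 0 0 -65;-0.0881 -0.0016 0.0329 0 0 -65;-0.0881 -0.0016 0.0329 0 0 -65;-0.0881 -0.0016 0.0329 0 0 -65;-0.0881 -0.0016 0.0329 0 0 -65;-0.0881 -0.0016 0.0329 0 0 -65'|grep -E "eef|force"
python3 go.py -72 55 68 60
python3 steer.py '0 0 0.01 0 0 0;0 0 0.018 0 0 0;0 0 0.021 0 0 0;0 0 0.021 0 0 0'|grep -E "eef|force"
python3 steer.py '0 0 0.002 0 0 0;0 0 0.004 0 0 0;0 0 0.004 0 0 0'|grep -E "eef|force"
```

```text
eef_pos: [0.4652, -0.3934, 0.0875]
wrist_force: [-0.2, -0.3, 0.4]
grasp_force: 0.0
[0.0019 0.0014 0.0195] [-0.05  0.02 -0.21]
eef_pos: [0.4652, -0.3931, 0.0662]
wrist_force: [-2.2, 0.7, 1.9]
grasp_force: 0.8
eef_pos: [0.4656, -0.3934, 0.0631]
wrist_force: [-1.7, 1.1, 3.4]
grasp_force: 1.8
```

Contact came at about z 66 mm, with force rising as a spring would. I keep pressing down in small steps.

```bash
python3 steer.py '0 0 0.001 0 0 0;0 0 0.002 0 0 0;0 0 0.002 0 0 0'|grep -E "eef|wrist_f"
python3 steer.py '0 0 0.001 0 0 0;0 0 0.002 0 0 0;0 0 0.002 0 0 0'|grep -E "eef|wrist_f"
python3 steer.py '0 0 0.001 0 0 0;0 0 0.001 0 0 0'|grep -E "eef|wrist_f"
```

```text
eef_pos: [0.4657, -0.3934, 0.0611]
wrist_force: [-1.9, 1.6, 4.2]
eef_pos: [0.4658, -0.3935, 0.0606]
wrist_force: [-8.8, 7.2, 29.9]
eef_pos: [0.4658, -0.3936, 0.0604]
wrist_force: [-10.7, 8.1, 43.7]
```

It has bottomed out firmly. I ease back to around 20 N and check the needle.

```bash
python3 steer.py '0 0 -0.001 0 0 0;0 0 -0.0015 0 0 0;0 0 -0.0015 0 0 0;0 0 -0.0015 0 0 0'|grep -E "time|eef|wrist_f"
python3 - <<'E'
from plant import env, viewer, ticket, status;import cv2
cv2.imwrite("pics/s4.png",cv2.resize(viewer.grab_frame("scene")["frame"][180:310,320:500],None,fx=3.5,fy=3.5,interpolation=cv2.INTER_CUBIC))
E
```

```text
time: 10.1
eef_pos: [0.4657, -0.3935, 0.0607]
wrist_force: [-6.4, 5.0, 23.7]
```

View pics/s4.png

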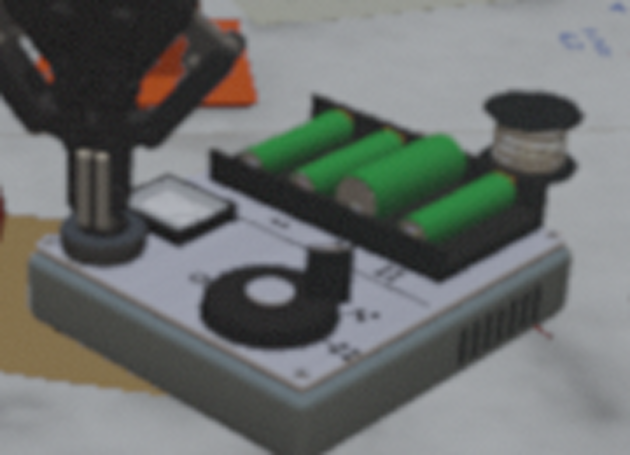

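The finger holds the key down at about (103,225), and the tab is still at three dots. I'll use the last picture to compare the meter before and after.

```bash
python3 - <<'E'
from plant import env, viewer, ticket, status;import cv2,numpy as np
a=cv2.imread("pics/s3.png");b=cv2.imread("pics/s4.png")
c=[cv2.resize(i[160:250,110:245],None,fx=2.9,fy=2.9) for i in(a,b)]
w=viewer.grab_frame("wrist")["frame"]
w=cv2.resize(w,(400,300))
t=cv2.resize(viewer.grab_frame("top")["frame"],(384,300))
cv2.imwrite("pics/cmp.png",np.vstack([np.hstack(c)[:, :784],np.hstack([w,t])]))
E
```

```text
(no output)
```

View pics/cmp.png

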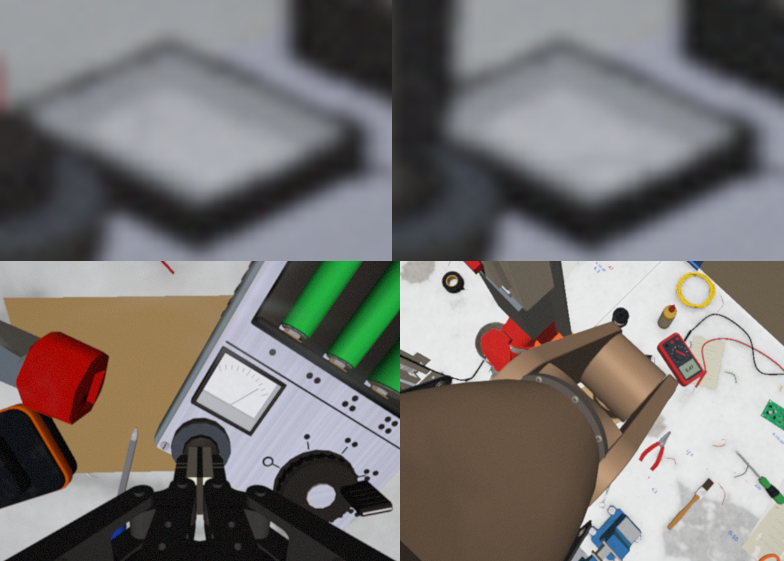

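The wrist view (lower left) shows the needle swung up to the right, at about (235,405)–(270,385), and the key down in its collar. I'm handing in.

```bash
python3 -c "
from plant import env, viewer, ticket, status
print(status.observe()['wrist_force']);print(ticket.finish_job())"
```

```text
[-5.46105577  5.58714713 23.58351871]
the job is handed in; nothing more can be done
None
```

The selector is clicked in at bay 3, where the thick cell lies, and I handed the job in holding the test key fully down at about 24 N with the needle up; the push briefly reached about 45 N through the fingertips before I eased it back.

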